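# Chase the clogged thread of the cheese-curler board

## Robot

A 7-joint arm with a two-finger parallel gripper is mounted at the origin on a cart in front of the work surface, level with it; the furniture and walls round the work are solid. World frame = base frame: x ahead of the robot, y to its left, z up, the work surface at z = 0. Lengths are in m, angles in rad, forces in N, time in s.
With the tool pointing down it reaches from about 0.35 to 0.9 m from the base axis. Payload 19.9 kg.
Tool frame: the origin (TCP) lies on the centre line of the jaws, within the pads' length; the fingertips stand robot.tcp_to_tips ahead of it and the grasp point (between the pads) is the TCP (robot.tcp_to_tips is the distance from the TCP to the fingertips, in m); x points along the fingers, y is the direction in which the jaws open and shut, and the axes are right-handed (so a half turn about x gives the same grasp; the last joint's range is limited). The gripper opens to 94 mm and grips with 3 to 60 N. Pads are 16 mm wide; open, the fingers measure 119 mm over their backs; the gripper's body (75 mm by 177 mm) begins 78 mm behind the grasp point.
Start: joints at [-1.149, 0.417, -0.01, 1.614, 0.005, 1.111, -0.053], TCP at [0.279, 0.559, 0.224] pointing down, gripper open.
Joint ranges: [-2.81, 2.81], [-0.39, 2.02], [-1.27, 1.25], [0.06, 2.57], [-1.19, 4.33], [0.19, 2], [-2.82, 2.82]. Speed limits (rad/s): [1.89, 1.89, 2.39, 2.39, 3.01, 3.01, 3.01].

## Interface

Orientations are given as a unit quaternion [x, y, z, w].
In Python, from bench import robot gives the robot as it stands. Calls block until the motion is done:
- robot.reach(position, orientation): joint-space move of the TCP to a pose.
- robot.servo_line(position, attitude=None, rate=0.15, stop_force=None): straight line of the TCP; attitude=None keeps the orientation; rate is the mean speed in m/s. With stop_force (N) it stops when the force on the tool has changed by that much, and returns True; else False.
- robot.goto_joints(angles): joint-space move.
- robot.set_gripper(opening): finger opening in m; the grip force is fixed at half the most; returns when the fingers have stopped.
- robot.pause(seconds).
- robot.solve_ik(position, orientation): joint angles nearest the present ones, or None.
- robot.state(): the state.
- robot.snapshot(name): name is "scene" or "top" or "wrist"; returns a dict with "img" (480x640x3 uint8, blue, green, red), "fov_y" (degrees; the focal length in pixels is half the picture's height over the tangent of half this angle, whatever the lens; pixels are square), "cx", "cy" (the principal point, pixels), "position" and "rotation" of the camera in the world. Camera axes: x right, y up, looking along -z (the intrinsics and any distortion apply to the point x, -y, -z); pixel columns grow to the right and rows downward; lengths in m; the calibration is good to about 2 mm. A picture is of the moment at which its call begins. There is no depth.
A pose or a line that the arm cannot do raises robot.PlanningError and nothing moves.
- robot.sign_off(): hands the job in, once; it reports no verdict.
The state is a dict: "t": time; "joint_positions": joint angles; "dq": joint speeds; "tau": joint torques, N m; "eef_pos": TCP position; "eef_rot": TCP orientation; "force": force on the tool from outside, world axes, zero at the start; "wrist_torque": the same for the moment, N m; "opening": finger opening in m.
Only numpy, scipy, OpenCV 4.12 (cv2) and the standard library are available. Lean on these libraries where they do the work, as an engineer would, in place of code of your own. Each camera call takes 0.05 s, during which the arm holds its last target. There are 200 camera calls.

## Task

Fit the loose square-socket key fully onto the tap standing in the cheese-curler board and clear the gummed-up thread: turn the tap clockwise (from above) about half a turn until it firmly binds, turn it back a good quarter to break the residue loose, and repeat. It binds twice, then runs on until its collar sits on the boss. Never force it past a firm bind or stop, or the tap breaks; leave the key standing on the tap and the things around where they are.

Things in the scene. Friction and masses are not known exactly. Their poses are not given: they have to be found in the camera images.
- key_grip (a point): Centre of the square wooden grip (with dark rings) of the loose key (0.2 kg, 68 mm high, standing upright on its open end). Grip: 30 mm across flats, from 26 to 68 mm above the mouth; this point is on the axis, 47 mm above the mouth. z up, x and y square to the flats of grip and socket, which are in line.
- key_mouth (a point): Centre of the key's socket mouth, at its lower end, z up. Socket: 21.5 mm square, 20 mm deep, opening downward; sleeve round it dark steel, 33.5 mm across flats, 26 mm high, with a thin rim 49 mm across at its top. It fits on the tap in any of the four quarter positions, with about 0.07 rad of play either way.
- tap_square (a point): Centre of the top of the tap's drive square, 78 mm above the counter at first, sinking 6 mm per forward turn. z up, x and y square to the flats, turning with the tap. The square is 20 mm across flats and 20 mm high, its top 4 mm stepped in to 16.5 mm. With the key fully on, its mouth is 20 mm below and its grip centre 27 mm above this point.
- curler_board: Round wooden board, 120 mm across, 22 mm thick, fixed to the counter, origin under its centre. In the middle a brass boss (37 mm across, top 42 mm above the counter) with the steel tap upright in it. The tap's collar, 34 mm across, is 4.8 mm above the boss at the start.
- tap (a joint): Turn of the tap's thread, rad: 0 at first, growing forward (clockwise from above), stops at 5.0 with the collar on the boss. Drag 0.05 N m. First bind anywhere from 2.40 to 3.20, the second 1.4 further on: firm stops, each giving way only after the tap was turned up against it and then back 1.05 rad from it (tap, not key with its play and spring).
- twist (a joint): Elastic twist of the tap's shank between thread and square, rad (too small to see well): 0 unloaded, positive when driven forward, 2 N m per rad, so it shows the turning load. Running free it is under 0.05; firmly bound is 0.10 (0.2 N m) to 0.2; beyond 0.30 (0.6 N m) the tap is broken.
- chips (a joint): State of the residue inside the thread, m (cannot be seen): 0 packed; 0.010 turned up against the first bind; 0.020 first bind broken loose by turning back; 0.030 up against the second bind; 0.040 second one broken loose, after which the tap runs on to the collar.
- pepper_mill: Wooden pepper mill, 58 mm wide, 150 mm high, a bystander; origin under its foot.
- cheese_wedge: Wrapped wedge of cheese, 119x78x56 mm, a bystander; origin under its centre.
- jam_jar: Jar with a white lid, 72 mm wide, 102 mm high, a bystander; origin under its foot.

How it is judged:
On the way, in this order (a step that is already met when the one before it is completed fails the run):
1. the key is fitted fully onto the tap's square (horizontal distance between key_grip and tap_square below 0.005 m and z of key_grip in the frame of tap_square between 0.02 and 0.031 m and angle between key_grip's own z axis and vertical below 0.12 rad), for 0.2 s.
2. the tap is turned forward until it binds (value of joint twist above 0.1 rad and value of joint chips between 0.006 and 0.015 m), for 0.05 s.
3. it is turned back a good quarter, which breaks the residue loose (value of joint chips above 0.018 m), for 0.05 s.
4. it is turned forward until it binds the second time (value of joint twist above 0.1 rad and value of joint chips between 0.026 and 0.035 m), for 0.05 s.
5. it is turned back again, which breaks the second bind loose (value of joint chips above 0.038 m), for 0.05 s.
At the end, for the whole second after the job is handed in: The tap is down with its collar on the boss (turned to more than 4.8 of 5.0 rad, gap under 0.2 mm), both binds broken loose, the shank relaxed (twist within 0.1 rad), and the key stands at rest fully on the square (within 5 mm of its axis, within 4 mm of full depth, tilted less than 0.12 rad) (all of step 1 and value of joint tap above 4.8 rad and value of joint twist between -0.1 and 0.1 rad and value of joint chips above 0.038 m and linear speed of key below 0.02 m/s); the robot touches nothing.
It fails at once if the tap is overloaded (twist beyond 0.30 rad either way, 0.6 N m) (value of joint twist above 0.3 rad or value of joint twist below -0.3 rad).
It fails at once if the pepper mill is moved more than 30 mm or tipped (distance of pepper_mill from where it was at the start of the episode above 0.03 m or angle between pepper_mill's own z axis and vertical above 0.3 rad).
It fails at once if the cheese wedge is moved more than 30 mm or tipped (distance of cheese_wedge from where it was at the start of the episode above 0.03 m or angle between cheese_wedge's own z axis and vertical above 0.3 rad).
It fails at once if the jam jar is moved more than 30 mm or tipped (distance of jam_jar from where it was at the start of the episode above 0.03 m or angle between jam_jar's own z axis and vertical above 0.3 rad).
It also fails if it takes over 72 s, if anything falls off the work surface, if the arm or the gripper's body presses on something with over 40 N, if the wrist force passes 120 N, or if a joint passes its speed limit or range.

## Working session

There is one attempt and no reset: what is moved stays moved. The work goes in short steps, each a Python script; the robot and the scene stay as the last script left them, time stands still between calls to the robot, and variables do not carry over. Pictures are saved under pics/ and viewed, about 8 in all and at most 12, crops included, and the job is handed in when it is done.

```bash
ls; mkdir -p pics; python3 - <<'E'
from bench import robot
import cv2,numpy as np
for n in("scene","top"):
    s=robot.snapshot(n);cv2.imwrite(f"pics/{n}0.png",s["img"]);print(n,{k:v for k,v in s.items() if k!="img"})
s=robot.state();print(s, robot.tcp_to_tips)
E
```

```text
pics
scene {'fov_y': 49.1083007957847, 'cx': 314.844179119041, 'cy': 233.72949772427668, 'position': array([-0.02446291, -0.95390928,  0.55760686]), 'rotation': array([ 0.4880654 , -0.18606608, -0.29424086,  0.8003711 ])}
top {'fov_y': 51.01631861032896, 'cx': 315.926384489624, 'cy': 239.4877526097274, 'position': array([ 0.39021303, -0.28278075,  1.14382881]), 'rotation': array([ 0.06187944, -0.05332324, -0.7034459 ,  0.70603926])}
{'t': 0.1, 'joint_positions': array([-1.14951342,  0.4179228 , -0.01033617,  1.61406974,  0.00469052,
        1.11072447, -0.05301395]), 'dq': array([-7.69859612e-04, -5.69239122e-04,  6.00820914e-04, -1.47359312e-03,
        2.64753278e-03, -1.47760786e-04,  4.56822698e-05]), 'tau': array([ 6.27147037e-04, -8.52568245e+01,  6.39538653e-01, -4.26687956e+01,
       -4.89366346e-02,  1.63866259e-02,  6.01232114e-05]), 'eef_pos': array([0.27887575, 0.55898937, 0.22390096]), 'eef_rot': array([ 0.16177225,  0.68832975, -0.16253854,  0.68819555]), 'force': array([ 0.50507444, -0.67251193, -0.08707109]), 'wrist_torque': array([-0.00697761, -0.02116093, -0.01735769]), 'opening': 0.09402145734827823} 0.019
```

View pics/scene0.png

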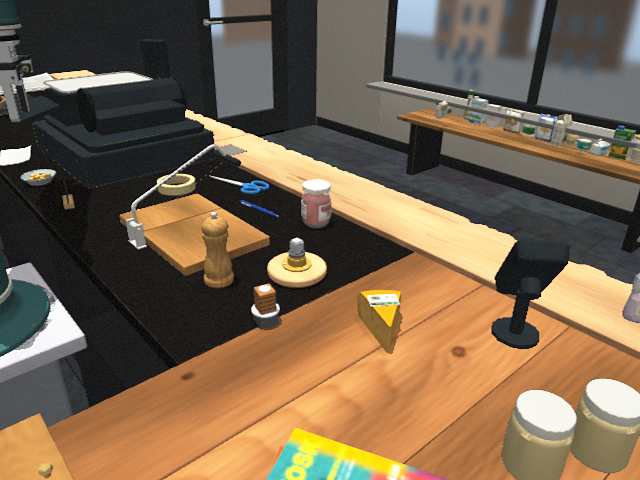

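View pics/top0.png

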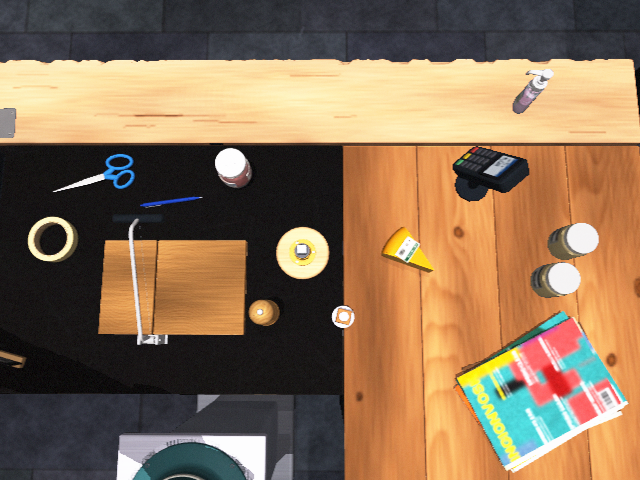

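The key shows at top (343,317) / scene (265,300), and the tap at top (302,250) / scene (296,245). The pepper mill is at top (263,312). I'll triangulate roughly, then take a close look over both.

```bash
cat >h.py <<'E'
from bench import robot
import cv2,numpy as np
from scipy.spatial.transform import Rotation as R
def plane(s,u,v,z):
    f=240/np.tan(np.radians(s["fov_y"]/2))
    d=R.from_quat(s["rotation"]).apply([(u-s["cx"])/f,-(v-s["cy"])/f,-1]); p=np.array(s["position"])
    return p+d*(z-p[2])/d[2]
def proj(s,P):
    f=240/np.tan(np.radians(s["fov_y"]/2))
    c=R.from_quat(s["rotation"]).inv().apply(np.array(P)-s["position"])
    return np.array([s["cx"]-f*c[0]/c[2], s["cy"]+f*c[1]/c[2]])
def down(yaw): # tool x down, jaw axis y at yaw in world
    y=np.array([np.cos(yaw),np.sin(yaw),0]);x=np.array([0,0,-1.]);
    return R.from_matrix(np.c_[x,y,np.cross(x,y)]).as_quat()
def yaw():
    v=R.from_quat(robot.state()["eef_rot"]).apply([0,1,0]);return np.arctan2(v[1],v[0])
E
python3 - <<'E'
from h import *
t=robot.snapshot("top");s=robot.snapshot("scene")
print("key",plane(t,343,317,.068),plane(s,264,290,.068)); print("tap",plane(t,302.5,250,.078),plane(s,297,240,.078))
print("mill",plane(t,261,312,.15))
k=plane(t,343,317,.068)
print("yaw0",yaw())
for P in(k,plane(t,302.5,250,.078)):
  for a in np.arange(-3,3.2,.5):
    q=robot.solve_ik([P[0],P[1],.22],down(a)); print(round(a,1),None if q is None else np.round(q,2))
robot.reach([k[0]-.06,k[1],.25],down(yaw()))
w=robot.snapshot("wrist");cv2.imwrite("pics/w1.png",w["img"]);print({a:b for a,b in w.items() if a!="img"},robot.state()["t"],robot.state()["eef_pos"])
print(proj(w,[k[0],k[1],.068]))
E
```

```text
key [ 0.40142091 -0.32728227  0.068     ] [ 0.40287419 -0.33397613  0.068     ]
tap [ 0.54270849 -0.24078876  0.078     ] [ 0.54845602 -0.24300097  0.078     ]
mill [ 0.40952074 -0.16341127  0.15      ]
yaw0 1.1079701331435134
-3.0 [-0.25  0.4   1.09  1.91 -0.4   1.08 -1.99]
-2.5 [-0.25  0.4   1.09  1.91 -0.4   1.08 -1.49]
-2.0 [-0.29  0.44  1.17  1.91 -0.46  1.1  -0.94]
-1.5 [-0.3   0.45  1.18  1.91 -0.46  1.1  -0.43]
-1.0 [-0.17  0.35  0.97  1.91 -0.33  1.06 -0.06]
-0.5 [-0.12  0.32  0.9   1.91 -0.29  1.05  0.41]
0.0 [-0.29  0.44  1.17  1.91 -0.46  1.1   1.06]
0.5 [ 0.    0.29  0.74  1.9  -0.22  1.04  1.34]
1.0 [-0.31  0.47  1.21  1.91 -0.49  1.11  2.09]
1.5 [-0.29  0.44  1.17  1.91 -0.46  1.1   2.56]
2.0 [ 0.05  0.27  0.68  1.9  -0.2   1.03  2.81]
2.5 [-0.25  0.4   1.09  1.91 -0.4   1.08 -2.78]
3.0 [-0.25  0.4   1.09  1.91 -0.4   1.08 -2.28]
-3.0 [-0.4   0.59  1.08  1.72 -0.56  1.18 -2.16]
-2.5 [-0.4   0.59  1.08  1.72 -0.56  1.18 -1.66]
-2.0 [-0.37  0.56  1.04  1.72 -0.52  1.16 -1.19]
-1.5 [-0.34  0.54  0.98  1.72 -0.48  1.15 -0.72]
-1.0 [-0.34  0.53  0.97  1.72 -0.48  1.15 -0.23]
-0.5 [-0.35  0.54  0.99  1.72 -0.49  1.15  0.28]
0.0 [-0.35  0.54  0.99  1.72 -0.49  1.15  0.78]
0.5 [-0.34  0.54  0.98  1.72 -0.48  1.15  1.28]
1.0 [-0.3   0.5   0.91  1.72 -0.44  1.13  1.74]
1.5 [-0.24  0.47  0.81  1.72 -0.37  1.11  2.18]
2.0 [-0.18  0.44  0.72  1.72 -0.32  1.1   2.64]
2.5 [ 1.14  0.59 -1.08  1.67  0.56  1.22  2.42]
3.0 [-0.4   0.59  1.08  1.72 -0.56  1.18 -2.44]
{'fov_y': 65.09336915260558, 'cx': 317.88615217968567, 'cy': 235.9034011912163, 'position': array([ 0.27085104, -0.29163563,  0.40975502]), 'rotation': array([-0.11791222, -0.0721524 ,  0.52141902,  0.84202907])} 3.3667 [ 0.34183869 -0.3269054   0.24996129]
[345.49811695 271.06201984]
```

View pics/w1.png

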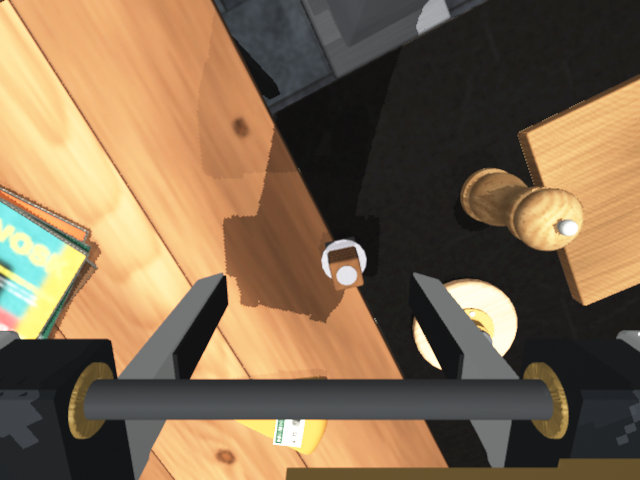

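The wrist view shows the key top at (346,277), the mill at (520,210) and the tap at (480,320). The key position is confirmed to about 5 mm. Next I'll take close looks at the key and the tap.

```bash
python3 - <<'E'
from h import *
a=yaw(); ims=[]
import pickle
snaps={}
for n,P,z in(("key",[.402,-.329],.17),("tap",[.545,-.242],.18)):
    robot.servo_line([P[0]-.028,P[1]-.008,z],down(a),rate=.2)
    w=robot.snapshot("wrist");snaps[n]=w
    c=np.round(proj(w,[*P,z-.102])).astype(int);print(n,c,robot.state()["eef_pos"])
    x0=max(c[0]-66,0);y0=max(c[1]-70,0);w["crop"]=(x0,y0)
    ims.append(cv2.resize(w["img"][y0:y0+140,x0:x0+133],None,fx=3,fy=3,interpolation=cv2.INTER_CUBIC)); print(x0,y0)
pickle.dump(snaps,open("snaps.pkl","wb"))
cv2.imwrite("pics/c2.png",np.hstack(ims));print(robot.state()["t"],robot.state()["joint_positions"])
E
```

```text
key [345 270] [ 0.37406693 -0.33728768  0.17112775]
279 200
tap [347 270] [ 0.51596061 -0.25104741  0.18010935]
281 200
5.0417 [ 0.46644405  0.3746867  -0.08432823  1.78617132  0.03765764  0.98238728
  1.47421598]
```

View pics/c2.png

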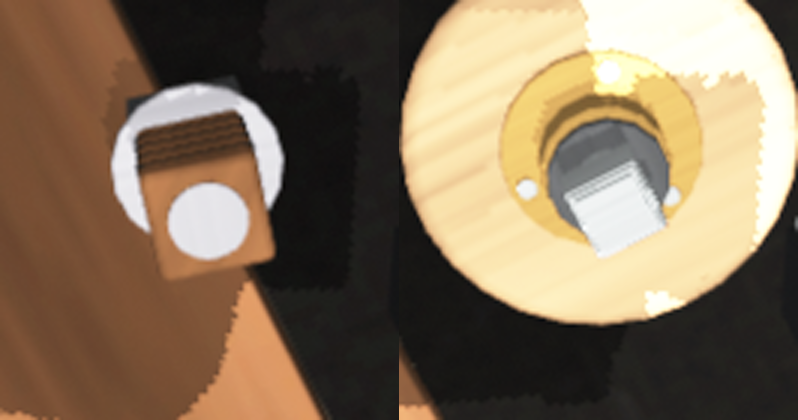

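```bash
python3 - <<'E'
from h import *
import pickle
S=pickle.load(open("snaps.pkl","rb"))
def go(n,pts,z,off):
    s=S[n];x0,y0=s["crop"]
    return np.array([plane(s,x0+(u-off+.5)/3-.5,y0+(v+.5)/3-.5,z) for u,v in pts])
def rep(n,Q):
    Q=Q[:,:2];print(n,Q.mean(0))
    for i in range(4):
        d=Q[(i+1)%4]-Q[i];print("  edge",np.hypot(*d)*1e3, (np.arctan2(d[1],d[0]))%(np.pi/2))
rep("key",go("key",[(140,175),(251,148),(275,260),(163,280)],.068,0))
print("keycircle",go("key",[(208,221)],.068,0),"rim",go("key",[(197,164)],.026,0))
rep("tap",go("tap",[(570,213),(601,258),(665,225),(637,178)],.078,399))
print("boss",go("tap",[(600,147)],.042,399),"board",go("tap",[(599,143)],.022,399))
print(yaw())
# enlarge tap
s=S["tap"];x0,y0=s["crop"]
cv2.imwrite("pics/c3.png",np.hstack([cv2.resize(S[n]["img"][b:b+50,a:a+50],(400,400),interpolation=cv2.INTER_CUBIC) for n,a,b in(("tap",330,245),("key",322,245))]))
E
```

```text
key [ 0.40447807 -0.32794173]
  edge 27.95147765311286 1.3613447347975376
  edge 30.371538657039046 1.3408628769082824
  edge 28.61753557302592 1.3015103469042493
  edge 28.68055993772077 1.3182057105955503
keycircle [[ 0.40563306 -0.32827732  0.068     ]] rim [[ 0.40497786 -0.32792562  0.026     ]]
tap [ 0.54882098 -0.23813193]
  edge 14.42804372179851 0.1197275579746925
  edge 18.046002508049742 0.05073695326861216
  edge 14.371841693714991 0.07228590018154657
  edge 18.730955409627224 0.04939074581195002
boss [[ 0.54157001 -0.23674501  0.042     ]] board [[ 0.54679379 -0.23790421  0.022     ]]
1.1071863981155494
```

View pics/c3.png

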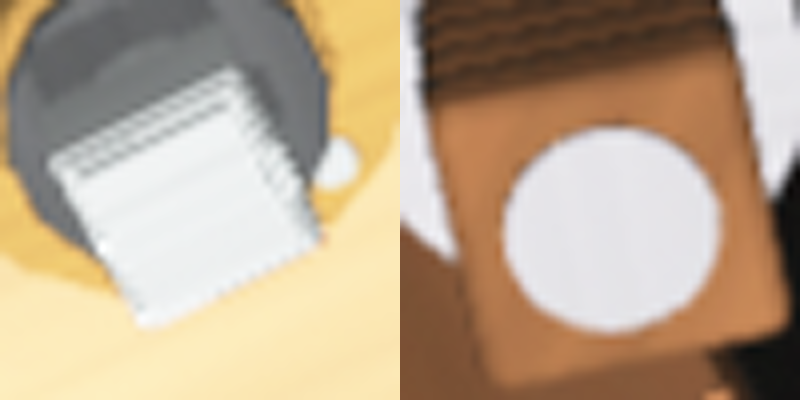

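```bash
python3 - <<'E'
from h import *
import pickle
S=pickle.load(open("snaps.pkl","rb"))
def rep(n,pts,z,a,b):
    Q=np.array([plane(S[n],a+(u+.5)/8-.5,b+(v+.5)/8-.5,z) for u,v in pts])[:,:2];print(n,Q.mean(0))
    for i in range(4):
        d=Q[(i+1)%4]-Q[i];print("  edge",np.hypot(*d)*1e3,np.arctan2(d[1],d[0])%(np.pi/2))
rep("tap",[(52,160),(235,70),(322,240),(145,328)],.076,330,245)
rep("tap",[(76,180),(230,102),(318,242),(148,326)],.078,330,245)
rep("key",[(25,103),(325,40),(392,328),(98,388)],.068,322,245)
robot.servo_line([.516,-.251,.24],rate=.3)
robot.goto_joints([-0.29,.44,1.17,1.91,-.46,1.1,2.4])
robot.reach([.405,-.328,.16],down(1.33))
s=robot.state();print(s["t"],s["eef_pos"],s["joint_positions"],yaw())
E
```

```text
tap [ 0.54726264 -0.23770819]
  edge 18.979652743702133 0.021590779220140632
  edge 18.920239963866315 0.012590554187729204
  edge 18.704104258681536 0.03503178994709932
  edge 19.17116650178602 0.027169701345286512
tap [ 0.54782187 -0.23770475]
  edge 15.993570473843047 0.035235738442669584
  edge 16.253729282036375 0.09459726797911686
  edge 17.804964248575633 0.032397721384716194
  edge 16.19673369235184 1.5537110853554679
key [ 0.40436934 -0.32783347]
  edge 28.122938808635897 1.3279132588894096
  edge 29.3985375112368 1.357160924064883
  edge 28.298565006035126 1.3282320039671667
  edge 29.402943438284858 1.3511814385950487
7.2083 [ 0.40427029 -0.32830127  0.16012656] [-0.20991759  0.52279233  1.07916541  1.95748237 -0.55079414  0.99573838
  2.45942338] 1.3288282238894689
```

```bash
python3 - <<'E'
from h import *
q=down(1.34)
robot.servo_line([.4048,-.328,.10],q,rate=.15)
print(robot.servo_line([.4048,-.328,.050],q,rate=.08,stop_force=8))
s=robot.state();print(s["eef_pos"],s["force"]); z0=s["eef_pos"][2]
robot.set_gripper(0.02)
s=robot.state();print("open",s["opening"],s["force"])
robot.servo_line([.4048,-.328,z0+.12],q,rate=.2)
robot.servo_line([.5475,-.238,z0+.12],down(1.60),rate=.2)
robot.servo_line([.5475,-.238,z0+.092],down(1.60),rate=.1)
s=robot.state();print(s["t"],s["eef_pos"],s["joint_positions"],yaw(),s["opening"],s["force"],s["wrist_torque"])
ims=[]
for n,P in(("scene",[.5475,-.238,.09]),("top",[.5475,-.238,.09]),("wrist",[.5475,-.238,.09])):
    w=robot.snapshot(n);c=proj(w,P).astype(int);print(n,c)
    y=np.clip(c[1]-40,0,400);ims.append(cv2.resize(w["img"][y:y+80,c[0]-33:c[0]+33],(264,320),interpolation=cv2.INTER_CUBIC))
cv2.imwrite("pics/h4.png",np.hstack(ims))
E
```

```text
False
[ 0.40475495 -0.3282727   0.05014045] [ 0.09553478  0.84061568 -0.328622  ]
open 0.02979225956635095 [-0.45415347 -0.41270217 -0.00546036]
11.7083 [ 0.54706153 -0.23829592  0.14182658] [-0.30709164  0.63909683  0.93127375  1.78315688 -0.59265797  1.02784083
  2.45080589] 1.5992383905356145 0.029451352271003282 [ 0.07376194  0.4228579  -2.2237953 ] [ 0.02229696  0.00709575 -0.02599375]
scene [294 233]
top [300 246]
wrist [319 266]
```

View pics/h4.png

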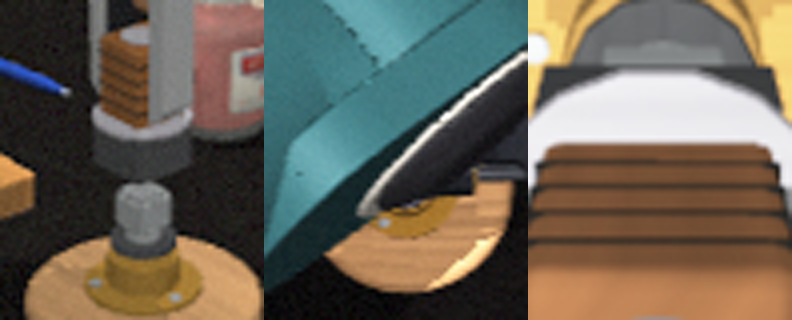

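The views show the key held upright and centred over the tap: scene key and tap both at x≈142, wrist 658 against 662, so within about 1 mm. I'll shift the elbow for more j7 range, then descend with a force stop.

```bash
python3 - <<'E'
from h import *
q=down(1.60)
robot.servo_line([.5475,-.238,.21],q,rate=.2)
robot.goto_joints([-.43,.62,1.13,1.72,-.6,1.20,2.72])
robot.servo_line([.5475,-.238,.145],q,rate=.2)
s=robot.state();print(s["t"],s["eef_pos"],s["joint_positions"],yaw(),s["force"])
r=robot.servo_line([.5475,-.238,.1085],q,rate=.03,stop_force=6)
s=robot.state();print(r,s["t"],s["eef_pos"],s["joint_positions"],yaw(),s["opening"],s["force"],s["wrist_torque"])
E
```

```text
13.2917 [ 0.54742677 -0.23848249  0.14556325] [-0.39830961  0.73278627  1.10494071  1.7823466  -0.73276247  1.10404637
  2.56320924] 1.6006649417528933 [-0.07896459  0.17842668 -2.63320695]
False 14.6583 [ 0.54757149 -0.23806376  0.10867341] [-0.37188284  0.77299619  1.05944229  1.80645836 -0.77964253  1.04769418
  2.59254407] 1.5999561074209945 0.029723570410333033 [ 0.39421735  0.14582415 -2.20699321] [ 0.01884971 -0.00017639  0.03156352]
```

Fully seated (mouth ≈ 58.6 mm against 58 nominal) with no contact force. Next I'll turn forward to 2.2 rad, before the earliest bind.

```bash
cat >>h.py <<'E'
import json,os
def start():
    s=robot.state();q0=np.array(s["joint_positions"]);p=np.array(s["eef_pos"])
    q1=robot.solve_ik([.5475,-.238,p[2]-.0048],s["eef_rot"])
    json.dump([q0.tolist(),(np.array(q1)-q0).tolist()],open("q0.json","w"));print("dq",np.array(q1)-q0)
def turn(th):
    q0,dq=map(np.array,json.load(open("q0.json")))
    q=q0+dq*np.clip(th,0,5)/5.0
    q[6]-=th; robot.goto_joints(q)
def tz():
    return np.mean([robot.state()["wrist_torque"][2] for _ in range(3)])
E
python3 - <<'E'
from h import *
start()
for th in(.1,.2,.9,1.6,2.2):
    turn(th);s=robot.state();print(th,round(s["t"],3),round(yaw(),3),s["wrist_torque"].round(3),s["force"].round(2),s["eef_pos"].round(4))
E
```

```text
dq [ 0.00351017  0.00522988 -0.00614762  0.00289727 -0.00609103 -0.00733787
  0.00394926]
0.1 14.908 1.503 [ 0.705 -0.01   0.054] [ 0.01  2.48 -2.07] [ 0.5477 -0.2378  0.1086]
0.2 15.158 1.405 [ 0.823 -0.498  0.025] [ 2.1   2.92 -2.26] [ 0.5478 -0.2378  0.1085]
0.9 15.892 0.705 [ 0.957 -0.635  0.005] [ 2.49  3.71 -3.74] [ 0.5477 -0.2379  0.1078]
1.6 16.625 0.003 [ 1.299 -0.647  0.015] [ 2.88  5.03 -2.44] [ 0.5478 -0.2377  0.1071]
2.2 17.275 -0.598 [ 0.781 -1.011  0.011] [ 3.17  3.11 -4.13] [ 0.5479 -0.238   0.1066]
```

```bash
cat >>h.py <<'E'
def fwd(a,b,lim=.24,st=.05):
    th=a;log=[]
    while th<b-1e-6:
        th+=st;turn(th);s=robot.state();m=s["wrist_torque"][2];log.append((round(th,2),round(m,3),round(s["tau"][6],3),round(th-(1.5999-yaw())%(2*np.pi),3)))
        if m>lim: break
        if m>.45: break
    print(log);print(robot.state()["t"],robot.state()["force"]);return th
E
python3 - <<'E'
from h import *
fwd(2.2,3.45)
E
```

```text
[(2.25, np.float64(0.087), np.float64(-0.503), np.float64(0.003)), (2.3, np.float64(0.052), np.float64(-0.5), np.float64(0.002)), (2.35, np.float64(0.04), np.float64(-0.483), np.float64(0.002)), (2.4, np.float64(0.061), np.float64(-0.49), np.float64(0.002)), (2.45, np.float64(0.051), np.float64(-0.488), np.float64(0.002)), (2.5, np.float64(0.036), np.float64(-0.489), np.float64(0.002)), (2.55, np.float64(0.008), np.float64(-0.465), np.float64(0.002)), (2.6, np.float64(0.023), np.float64(-0.447), np.float64(0.002)), (2.65, np.float64(0.056), np.float64(-0.496), np.float64(0.002)), (2.7, np.float64(0.047), np.float64(-0.512), np.float64(0.002)), (2.75, np.float64(0.082), np.float64(-0.482), np.float64(0.002)), (2.8, np.float64(0.09), np.float64(-0.51), np.float64(0.003)), (2.85, np.float64(0.053), np.float64(-0.511), np.float64(0.003)), (2.9, np.float64(0.076), np.float64(-0.534), np.float64(0.003)), (2.95, np.float64(0.099), np.float64(-0.55), np.float64(0.003)), (3.0, np.float64(0.145), np.float64(-0.583), np.float64(0.003)), (3.05, np.float64(0.132), np.float64(-0.637), np.float64(0.003)), (3.1, np.float64(0.196), np.float64(-0.698), np.float64(0.003)), (3.15, np.float64(0.301), np.float64(-0.76), np.float64(0.003))]
22.025 [ 4.59415739  5.73383866 -1.32603056]
```

The tap is firmly bound: torque has risen to 0.30 N m, with the joint torque agreeing at about 0.32. Back it goes.

```bash
python3 - <<'E'
from h import *
robot.pause(.15);print(tz(),robot.state()["tau"][6])
for th in(2.6,2.0,1.4):
    turn(th);s=robot.state();print(th,round(s["t"],2),s["wrist_torque"][2].round(3),s["tau"][6].round(3),s["force"].round(1))
for th in(2.0,2.9,3.2,3.5,4.05):
    turn(th);s=robot.state();print(th,round(s["t"],2),s["wrist_torque"][2].round(3),s["tau"][6].round(3),s["force"].round(1))
    if s["wrist_torque"][2]>.2: break
else: fwd(4.05,4.75)
E
```

```text
0.29889676925873054 -0.30378246679902077
2.6 22.78 0.025 0.305 [ 3.7  4.3 -2. ]
2.0 23.43 0.078 0.276 [3.1 4.7 0.2]
1.4 24.08 0.072 0.579 [0.9 4.5 0.6]
2.0 24.73 -0.006 -0.28 [ 2.1  5.  -0.7]
2.9 25.63 -0.02 -0.328 [ 3.3  2.5 -3.5]
3.2 26.03 0.006 -1.104 [ 4.   1.5 -2.2]
3.5 26.43 -0.096 -1.056 [ 3.7  2.7 -1.6]
4.05 27.04 0.002 -0.376 [ 5.2  1.5 -3.5]
[(4.1, np.float64(0.066), np.float64(-0.499), np.float64(0.006)), (4.15, np.float64(0.013), np.float64(-0.619), np.float64(0.006)), (4.2, np.float64(0.024), np.float64(-0.615), np.float64(0.004)), (4.25, np.float64(0.052), np.float64(-0.623), np.float64(0.003)), (4.3, np.float64(0.063), np.float64(-0.525), np.float64(0.003)), (4.35, np.float64(0.134), np.float64(-0.551), np.float64(0.003)), (4.4, np.float64(0.063), np.float64(-0.573), np.float64(0.003)), (4.45, np.float64(0.156), np.float64(-0.62), np.float64(0.003)), (4.5, np.float64(0.177), np.float64(-0.674), np.float64(0.003)), (4.55, np.float64(0.288), np.float64(-0.731), np.float64(0.003))]
29.5417 [ 5.84412068  3.41621532 -1.54001355]
```

```bash
python3 - <<'E'
from h import *
robot.pause(.15);print(tz())
for th in(4.0,3.4,2.8,3.4,4.3,4.6,4.85):
    turn(th);s=robot.state();print(th,round(s["t"],2),s["wrist_torque"][2].round(3),s["tau"][6].round(3),s["force"].round(1))
    if s["wrist_torque"][2]>.2: break
else: fwd(4.85,5.4,lim=.2)
print(robot.state()["joint_positions"][6])
E
```

```text
0.32418022772585237
4.0 30.3 -0.0 0.371 [ 4.4  1.6 -0.1]
3.4 30.95 -0.003 0.393 [ 4.5  3.  -1.4]
2.8 31.6 -0.015 0.295 [ 5.5  3.3 -0.7]
3.4 32.25 -0.005 -0.501 [ 3.5  1.4 -2.7]
4.3 33.15 0.022 -0.251 [ 2.8  2.4 -2.1]
4.6 33.55 -0.009 -1.127 [ 2.7 -0.2 -3. ]
4.85 33.91 0.033 -1.263 [ 2.8  0.1 -2. ]
[(4.9, np.float64(0.044), np.float64(-0.607), np.float64(0.005)), (4.95, np.float64(0.045), np.float64(-0.654), np.float64(0.004)), (5.0, np.float64(0.058), np.float64(-0.668), np.float64(0.003)), (5.05, np.float64(0.092), np.float64(-0.673), np.float64(0.003)), (5.1, np.float64(0.059), np.float64(-0.7), np.float64(0.003)), (5.15, np.float64(0.086), np.float64(-0.571), np.float64(0.003)), (5.2, np.float64(0.209), np.float64(-0.658), np.float64(0.003))]
35.6583 [ 5.10300933  1.72306661 -2.72850147]
-2.601226874938913
```

```bash
python3 - <<'E'
from h import *
turn(5.09);print(tz(),robot.state()["force"])
robot.set_gripper(.06)
s=robot.state();p=s["eef_pos"];print(p)
robot.servo_line([p[0],p[1],p[2]+.13],rate=.08)
for n in range(1):
    ims=[]
    w=robot.snapshot("scene");c=proj(w,[.5475,-.238,.08]).astype(int)
    ims.append(cv2.resize(w["img"][c[1]-50:c[1]+50,c[0]-50:c[0]+50],(400,400),interpolation=cv2.INTER_CUBIC))
    w=robot.snapshot("wrist");c=proj(w,[.5475,-.238,.12]).astype(int);c[1]=min(c[1],380)
    ims.append(cv2.resize(w["img"][c[1]-100:c[1]+100,c[0]-100:c[0]+100],(400,400)))
    cv2.imwrite("pics/f5.png",np.hstack(ims))
s=robot.state();print(s["t"],s["force"],s["eef_pos"])
E
```

```text
0.04032084230468916 [ 5.2338109   0.68470733 -2.06617867]
[ 0.54748873 -0.23801754  0.10388546]
38.4417 [0.30746358 0.84723479 0.89205491] [ 0.54740893 -0.23794153  0.23360193]
```

View pics/f5.png

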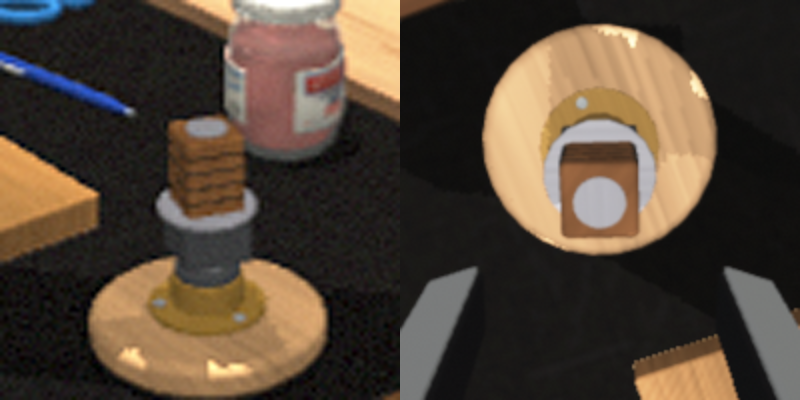

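The key stands upright and fully down on the tap, and the jar is undisturbed. The final stop came at 5.2 rad of wrist turn, which is about 5.0 at the tap.

```bash
python3 -c "
from bench import robot
robot.sign_off();print(robot.state()['t'])"
```

```text
the job is handed in; nothing more can be done
the job is handed in; nothing more can be done
```

I fitted the key onto the tap, cleared both binds and ran the tap on to its collar. I then let go and handed the job in at about 38 s. The sign-off gives no verdict, so success rests on the readings below.

| Stage | Wrist turn | Turning load | What followed |
|---|---|---|---|
| First bind | 3.15 rad | about 0.30 N m | turned back about 1.75 rad; it then ran freely past this point |
| Second bind | 4.55 rad (1.4 further on, as described) | 0.29–0.32 N m | turned back 1.75 rad; it then ran freely past this point |
| Final stop | 5.20 rad, about 5.0 at the tap after play and twist | 0.21 N m | relaxed to 0.04 N m before release |

- **Load:** the highest I read was 0.32 N m, against the 0.6 N m at which the tap breaks.
- **Last pictures:** the key stands upright and seated on the tap, and the fingers are clear. The jam jar, the only bystander I could recognise in them, looks undisturbed. I did not look at the pepper mill or cheese wedge again at the end, but nothing in the motion came near them.
- **Not measured directly:** the collar gap is inferred from the turn angle and the stop torque.
- **One imperfection:** a side force of about 3–6 N stayed on while turning, from a slight off-centre hold. It had no visible effect.

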